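# Show the solid feed roller's pinion to the inspection camera

### The arm

A 6-joint arm with a two-finger parallel gripper is mounted at the origin on the work surface. World frame = base frame: x ahead of the robot, y to its left, z up, the work surface at z = 0. Lengths are in m, angles in degrees, forces in N, time in s.
With the tool pointing down it reaches from about 0.35 to 0.95 m from the base axis. Payload 17.4 kg.
Tool frame: the origin (TCP) lies on the centre line of the jaws, within the pads' length; the fingertips stand 11 mm ahead of it and the grasp point (between the pads) lies 8 mm behind it; z points along the fingers, y is the line along which they close (so a half turn about z gives the same grasp; the last joint's range is limited). The gripper opens to 93 mm and grips with 3 to 60 N. Pads are 15 mm wide; open, the fingers measure 128 mm over their backs; the gripper's body (75 mm by 188 mm) begins 65 mm behind the grasp point.
Start: joints at [64.24, 6.646, 82.598, -0, 90.757, -2.166], TCP at [0.27, 0.619, 0.23] pointing down, gripper open.
Joint ranges: [-162.19, 162.19], [-47.58, 125.68], [4.15, 143.07], [-65.23, 245.23], [0.69, 171.88], [-170.13, 170.13]. Speed limits (degrees/s): [108.29, 108.29, 127.2, 180, 180, 180].

### API

Orientations are given as [roll, pitch, yaw] about the fixed x, y, z axes, in that order (R = Rz(yaw) Ry(pitch) Rx(roll)).
In Python, from plant import status, grab_frame, workorder, nets gives the robot as it stands.
- The arm moves only by the shell command python3 -m handwheel 'ROWS' [FORCE]. ROWS is JSON, a list of rows, each a list of 5 numbers: the opening, from -1 (shut) to 1 (fully open), then the shift along the tool's x, y, z normalised to -1 to 1, where 1 is 0.1 m, then the turn about the tool's z normalised to -1 to 1, where 1 is 120 degrees. In form: [[jaw, tx, ty, tz, turn], ...]. A call has 1 to 8 rows; each row is the pose to reach, as a shift and turn from the pose commanded when the call began, along the tool's axes at that moment; what a row does not reach only later rows make up. A row lasts 1/10 s, in which the tool goes at most 50 mm and 8.59 degrees, less where a joint would pass 70% of its speed; a pose out of reach is approached as far as the arm can. A call with a number of a shift or a turn outside -1 to 1 is refused whole. A call with a gripper value outside its range is refused whole. The fingers move at their own pace and stop on an object; FORCE is the grip in N (left out, the last holds). Time passes only in rows, so rows that repeat a pose let the fingers close. It gives the time, the measured TCP pose, the force, the opening and the grip force at its end, in the units of the state.
- status.get_state(): the state, without advancing time (a new reading comes with each control period).
- grab_frame(name): name is "scene" or "top" or "wrist"; returns a dict with "frame" (384x512x3 uint8, red, green, blue), "range_z" (384x512 float32, m along the optical axis (not along the pixel's ray), 0 where there is no reading), "mtx" (3x3 intrinsics, pixels), "k1" (the pictures are not rectified: a ray, as slopes to the right and down, at radius r is drawn at 1 + k1 r^2 times it, then the intrinsics apply), "cam_to_world" (4x4, takes a point from camera to world coordinates). Camera axes: x right, y up, looking along -z (the intrinsics and any distortion apply to the point x, -y, -z); pixel columns grow to the right and rows downward; lengths in m; the calibration is good to about 2 mm. A picture is of the moment at which its call begins.
- workorder.job_done(): hands the job in; it is judged then, once.
Trained networks look in a picture, given as the dict that the camera call returned (one of the last four; its "shot" number tells which), for a name from the list of things; names that differ only in an ending like _2 or _b are one class to them, and where a whole thing is asked for, a point or a joint stands for the part that bears it (a point fixed in the world has none). Each returns a list of dicts, best first, with "conf" (0 to 1); they miss things now and then, are a little off and sometimes report something else, mostly with a low value. They report only what shows in the picture. A call takes as long as a camera call. They do not tell look-alikes from the thing itself.
- nets.find_in(label, picture): "location" ([column, row] in pixels, amid what is visible of it).
The state is a dict: "t": time; "qpos": joint angles; "dq": joint speeds; "tau": joint torques, N m; "tool_pos": TCP position; "orientation": TCP orientation; "wrist_force": force on the tool from outside, world axes, zero at the start; "ft_torque": the same for the moment, N m; "finger_gap": finger opening in m; "grip_force": force on a finger pad.
Only numpy, scipy, OpenCV 4.12 (cv2) and the standard library are available. Lean on these libraries where they do the work, as an engineer would, in place of code of your own. Each camera call takes 0.05 s, during which the arm holds its last target. There are 200 camera calls.

### The job

Three feed rollers lie in the stripped feed unit and look alike, but one has a solid core and is more than twice as heavy as the two hollow ones: find it by feeling the weight, and leave the hollow ones seated in the saddles they came from. Take the solid roller out and hold it up to the inspection camera, its brass pinion facing the lens squarely and the middle of the pinion's end face at the camera's focus point, 60 mm in front of the lens. Do not bump the camera or disturb the other things on the bench, and finish while still holding the roller there, steady in the air.

Things in the scene. Friction and masses are not known exactly. Their poses are not given: they have to be found in the camera images.
- feed_unit: Stainless frame fixed to the bench, 150 (x) by 310 mm (y): two upright plates 8 mm thick, 68 mm high, 86 mm apart inside, slotted for the rollers. Origin: on the bench under its centre. Rollers lie along its x, pinions at its +x side, at y = -95, 0, 95 mm. Between rollers only tie bars below 25 mm. Beyond the +x plate white gears reach 85 mm up; a motor 60 mm high is at the +y end (to y = 205 mm).
- saddle (a point): Where the middle roller's axis lies in the feed unit, 55 mm above the bench; the others lie 95 mm to either side along the unit's y. Axes as the unit's. Each journal rests on the flat floor of an open-topped slot 14 mm wide, 20 mm deep, with a flared mouth: a roller lifts straight up out of it and goes back the same way, the plates leaving it 3 mm of play either way along x.
- roller_a: One of three feed rollers that look alike. Lilac rubber cover 36 mm thick, 80 mm long, steel journals 12 mm thick, a brass pinion 26 mm thick at one end only. Origin: mid cover, on the axis, within 5 mm of the centre of mass. x points along the axis to the pinion: journals from -62 to 56 mm, pinion 56 to 68. Turns freely about x. Solid: 0.43 to 0.58 kg; hollow: 0.17 to 0.21 kg; order varies.
- roller_b: One of three feed rollers that look alike. Lilac rubber cover 36 mm thick, 80 mm long, steel journals 12 mm thick, a brass pinion 26 mm thick at one end only. Origin: mid cover, on the axis, within 5 mm of the centre of mass. x points along the axis to the pinion: journals from -62 to 56 mm, pinion 56 to 68. Turns freely about x. Solid: 0.43 to 0.58 kg; hollow: 0.17 to 0.21 kg; order varies.
- roller_c: One of three feed rollers that look alike. Lilac rubber cover 36 mm thick, 80 mm long, steel journals 12 mm thick, a brass pinion 26 mm thick at one end only. Origin: mid cover, on the axis, within 5 mm of the centre of mass. x points along the axis to the pinion: journals from -62 to 56 mm, pinion 56 to 68. Turns freely about x. Solid: 0.43 to 0.58 kg; hollow: 0.17 to 0.21 kg; order varies.
- pinion_a (a point): Centre of the outer end face of roller_a's brass pinion, on the axis, 68 mm along x from the origin of roller_a; axes as the roller's.
- pinion_b (a point): Centre of the outer end face of roller_b's brass pinion, on the axis, 68 mm along x from the origin of roller_b; axes as the roller's.
- pinion_c (a point): Centre of the outer end face of roller_c's brass pinion, on the axis, 68 mm along x from the origin of roller_c; axes as the roller's.
- camera_stand: Inspection camera stand: dark foot plate 130 x 150 x 14 mm fixed to the bench, steel mast 20 mm thick, 420 mm high. Origin: on the bench under the mast. To its -x, middle 55 mm from the mast and 270 to 330 mm up, is the camera: steel body 64 x 46 x 46 mm looking to -x, tilted down 0.2 to 0.55 rad, with a black lens in a ring light 68 mm wide, its front 81 mm from the body's middle.
- focus (a point): The camera's focus point in the air: on the lens axis, 60 mm in front of the lens front (141 mm from the middle of the camera body). Its x axis points from here along the lens axis to the lens (so upwards by the camera's tilt); its y axis is level.
- thread_locker: Bystander: red bottle with a blue cap, 42 mm in diameter, 110 mm high, standing. Origin under its centre.
- grease_tub: Bystander: black tub with a green band, 96 mm in diameter, 68 mm high. Origin under its centre.
- screwdriver: Bystander: screwdriver with a yellow handle, about 200 mm long, lying on the bench along its x. Origin under its middle.
- wrench: Bystander: steel wrench, about 200 mm long, lying on the bench along its x. Origin under its middle.
- bearing: Bystander: steel ball bearing ring, 42 mm in diameter, 12 mm high, lying flat. Origin under its centre.
- tape_wheel: Bystander: lilac wheel with a black hub, 65 mm in diameter, 30 mm high, lying flat. Origin under its centre.
Mind the look-alikes: they are no part of the job. Leave any purple or turquoise look-alike of the roller_b alone.

How it is judged:
By the outcome, as a careful person would: the job done as asked, in the order asked, and still so for the second after the job is handed in, while the arm keeps its last pose, push and grip.
It also fails if it takes over 64 s, if anything falls off the work surface, if the arm or the gripper's body presses on something with over 40 N, if the wrist force passes 120 N, or if a joint passes its speed limit or range.

## Working session

There is one attempt and no reset: what is moved stays moved. The work goes in short steps, Python scripts to look and compute and a shell command to move; the robot and the scene stay as the last step left them, time stands still between calls to the robot, and variables do not carry over. Pictures are saved under pics/ and viewed, at most 10 in all, crops included, and the job is handed in when it is done.

```bash
ls; mkdir -p pics; cat > h.py <<'E'
import numpy as np, cv2
from scipy.spatial.transform import Rotation as R
from plant import status, grab_frame, workorder, nets
def ray(p,uv):
    K=np.array(p['mtx']);k=p['k1']
    d=np.array([(uv[0]-K[0,2])/K[0,0],(uv[1]-K[1,2])/K[1,1]]);r=np.linalg.norm(d);s=r
    for _ in range(20): s=r/(1+k*s*s)
    return d*(s/r if r>0 else 1)
def pt(p,uv,z=None):
    d=ray(p,uv)
    if z is None:
        u,v=int(round(uv[0])),int(round(uv[1]));w=p['range_z'][max(v-1,0):v+2,max(u-1,0):u+2];w=w[w>0];z=np.median(w) if w.size else np.nan
    T=np.array(p['cam_to_world']);return T[:3,:3]@(np.array([d[0],-d[1],-1])*z)+T[:3,3]
def cloud(p):
    K=np.array(p['mtx']);Z=p['range_z'];h,w=Z.shape
    vv,uu=np.mgrid[:h,:w];x=(uu-K[0,2])/K[0,0];y=(vv-K[1,2])/K[1,1];r=np.hypot(x,y);s=r.copy()
    for _ in range(20): s=r/(1+p['k1']*s*s)
    f=np.where(r>0,s/np.maximum(r,1e-9),1);T=np.array(p['cam_to_world'])
    P=np.stack([x*f*Z,-y*f*Z,-Z],-1)@T[:3,:3].T+T[:3,3];P[Z<=0]=np.nan;return P
def save(p,n): cv2.imwrite('pics/'+n+'.png',cv2.cvtColor(p['frame'],cv2.COLOR_RGB2BGR))
E
python3 - <<'E'
from h import *
import pickle
np.set_printoptions(precision=3,suppress=True)
s=status.get_state();print({k:np.round(v,3) for k,v in s.items()})
D={}
for n in('scene','top'):
    p=grab_frame(n);save(p,n+'0');D[n]=p
    print(n,np.array(p['cam_to_world'])[:3,3],np.array(p['mtx'])[0],p['k1'])
    for l in('roller_a','feed_unit','camera_stand','pinion_a','thread_locker','grease_tub'):
        for d in nets.find_in(l,p)[:6]: print(l,round(d['conf'],2),np.round(d['location']),pt(p,d['location']))
pickle.dump(D,open('D.pkl','wb'))
a=cv2.imread('pics/scene0.png')
E
```

```text
pics
{'t': np.float64(0.0), 'qpos': array([64.238,  6.676, 82.636, -0.   , 90.759, -2.167]), 'dq': array([-0.047,  0.028,  0.089,  0.065, -0.04 , -0.031]), 'tau': array([ -0.004, -72.124, -62.262,   0.078,   0.024,  -0.   ]), 'tool_pos': array([0.27 , 0.618, 0.229]), 'orientation': array([-179.93 ,   -0.002,  156.405]), 'wrist_force': array([ 0.437, -0.822, -0.656]), 'ft_torque': array([0.017, 0.014, 0.019]), 'grip_force': np.float64(0.0), 'finger_gap': np.float64(0.093)}
scene [1.314 0.782 1.105] [470.675   0.    254.192] -0.12232300266765127
roller_a 0.78 [159. 182.] [ 0.69  -0.366  0.035]
roller_a 0.62 [250. 190.] [ 0.508 -0.089  0.07 ]
roller_a 0.62 [168. 157.] [ 0.583 -0.468  0.033]
roller_a 0.62 [198. 232.] [ 0.735 -0.081  0.034]
roller_a 0.61 [213. 166.] [ 0.517 -0.276  0.07 ]
roller_a 0.54 [232. 176.] [ 0.503 -0.186  0.068]
feed_unit 0.79 [231. 184.] [ 0.545 -0.143  0.082]
camera_stand 0.68 [265. 269.] [ 0.662  0.15  -0.   ]
camera_stand 0.3 [254. 188.] [ 0.488 -0.091  0.067]
pinion_a 0.83 [198. 232.] [ 0.737 -0.08   0.032]
pinion_a 0.66 [164. 154.] [ 0.584 -0.49   0.036]
pin
[... 497 characters left out ...]
091  0.031]
roller_a 0.73 [290. 224.] [ 0.472 -0.109  0.069]
roller_a 0.65 [381. 208.] [ 0.551 -0.481  0.026]
roller_a 0.58 [352. 174.] [ 0.69  -0.365  0.033]
roller_a 0.52 [313. 219.] [ 0.496 -0.199  0.067]
feed_unit 0.74 [304. 224.] [ 0.481 -0.17   0.01 ]
camera_stand 0.95 [214. 161.] [0.66  0.176 0.319]
pinion_a 0.77 [335. 217.] [ 0.504 -0.286  0.072]
pinion_a 0.75 [312. 222.] [ 0.484 -0.196  0.074]
pinion_a 0.65 [286. 162.] [ 0.729 -0.094  0.034]
pinion_a 0.58 [380. 209.] [ 0.551 -0.48   0.005]
pinion_a 0.56 [353. 173.] [ 0.693 -0.369  0.032]
pinion_a 0.51 [288. 223.] [ 0.476 -0.102  0.071]
thread_locker 0.51 [121. 206.] [0.525 0.553 0.091]
grease_tub 0.68 [133. 239.] [0.398 0.502 0.071]
```

```bash
python3 - <<'E'
import cv2
a=cv2.imread('pics/scene0.png');cv2.imwrite('pics/s1.png',cv2.resize(a[110:350,100:430],None,fx=2.4,fy=2.4,interpolation=cv2.INTER_CUBIC))
a=cv2.imread('pics/top0.png');cv2.imwrite('pics/t1.png',cv2.resize(a[110:290,100:420],None,fx=2.5,fy=2.5,interpolation=cv2.INTER_CUBIC))
E
```

```text
(no output)
```

View pics/s1.png

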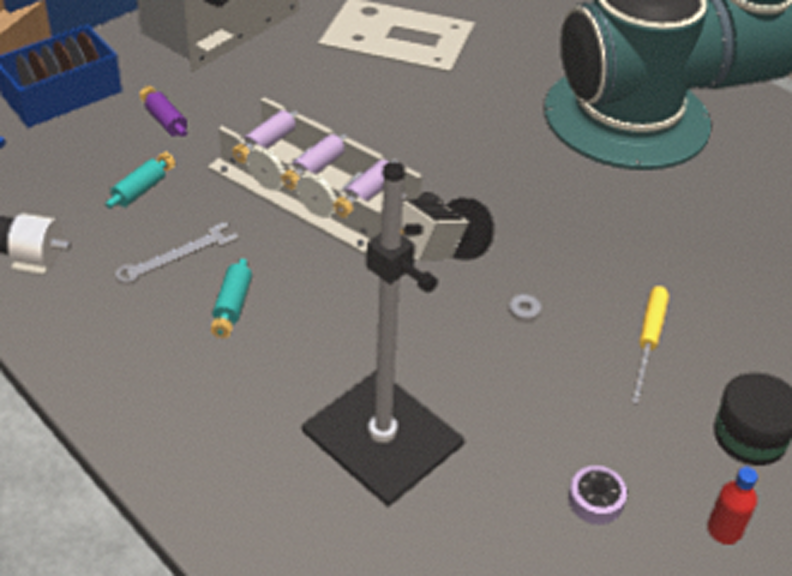

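View pics/t1.png

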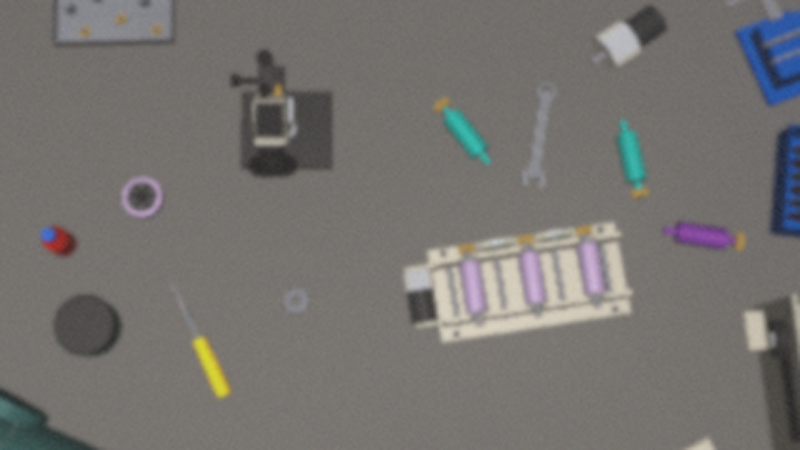

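The scene view shows the unit with three lilac rollers (crop 270,128 / 320,153 / 370,180), and the camera stand with its lens to the -x side (crop 475,225). The teal and purple rollers are decoys. In the top view the lens ring is at crop (272,162) and the rollers run roughly along world x. I'll move to where the wrist camera can look at the inspection camera.

```bash
for i in 1; do :; done
python3 -m handwheel '[[0.3,-0.3,-0.45,-0.4,0],[0.3,-0.6,-0.9,-0.6,0],[0.3,-0.6,-0.9,-0.6,0]]' 5
python3 -m handwheel '[[0.3,-0.3,-0.45,-0.4,0],[0.3,-0.6,-0.9,-0.6,0],[0.3,-0.6,-0.9,-0.6,0]]'
python3 -m handwheel '[[0.3,-0.3,-0.45,-0.4,0],[0.3,-0.6,-0.9,-0.6,0],[0.3,-0.6,-0.9,-0.6,0]]'
python3 -m handwheel '[[0.3,-0.3,-0.4,-0.4,0],[0.3,-0.6,-0.8,-0.6,0],[0.3,-0.6,-0.8,-0.6,0],[0.3,-0.6,-0.8,-0.6,0]]'
python3 - <<'E'
from h import *
np.set_printoptions(precision=3,suppress=True)
p=grab_frame('wrist');save(p,'w1');s=status.get_state()
T=np.array(p['cam_to_world']);print(s['t'],s['tool_pos'],s['orientation'],T,p['mtx'],p['k1'])
tT=R.from_euler('xyz',s['orientation'],degrees=True).as_matrix();print('cam in tool',tT.T@(T[:3,3]-s['tool_pos']),tT.T@T[:3,:3])
for l in('roller_a','feed_unit','camera_stand','pinion_a'):
    for d in nets.find_in(l,p)[:4]: print(l,round(d['conf'],2),np.round(d['location']),pt(p,d['location']))
E
```

```text
t: 1.0
tool_pos: [0.2896, 0.5101, 0.2921]
orientation: [179.9, 0.0, 156.4]
wrist_force: [0.1, -0.6, 1.6]
finger_gap: 0.0734
grip_force: 0.0
t: 1.3
tool_pos: [0.3084, 0.4033, 0.3524]
orientation: [179.8, 0.1, 156.4]
wrist_force: [0.3, 0.5, -0.5]
finger_gap: 0.0608
grip_force: 0.0
t: 1.6
tool_pos: [0.3271, 0.2967, 0.4123]
orientation: [179.8, 0.1, 156.3]
wrist_force: [0.7, -0.7, 0.5]
finger_gap: 0.0602
grip_force: 0.0
t: 2.0
tool_pos: [0.3503, 0.2001, 0.4713]
orientation: [179.9, 0.1, 156.2]
wrist_force: [0.8, 0.6, -0.6]
finger_gap: 0.0604
grip_force: 0.0
2.05 [0.35  0.201 0.47 ] [179.937   0.044 156.288] [[ 0.404 -0.873 -0.273  0.274]
 [ 0.915  0.387  0.118  0.233]
 [ 0.003 -0.298  0.955  0.627]
 [ 0.     0.     0.     1.   ]] [[342.686   0.    259.307]
 [  0.    342.686 192.633]
 [  0.      0.      1.   ]] -0.08053101437193341
cam in tool [ 0.082 -0.001 -0.156] [[-0.002  0.955  0.297]
 [ 1.     0.003 -0.001]
 [-0.002  0.297 -0.955]]
roller_a 0.9 [219. 355.] [ 0.747 -0.07   0.033]
roller_a 0.71 [135. 262.] [ 0.463 -0.098  0.07 ]
roller_a 0.61 [ 89. 272.] [ 0.45  -0.197  0.063]
roller_a 0.2 [170. 377.] [ 0.782 -0.22   0.007]
feed_unit 0.96 [130. 246.] [ 0.434 -0.096  0.061]
feed_unit 0.29 [ 94. 272.] [ 0.454 -0.191  0.061]
camera_stand 0.96 [322. 310.] [0.742 0.174 0.014]
camera_stand 0.31 [485. 153.] [0.524 0.545 0.072]
pinion_a 0.68 [220. 355.] [ 0.749 -0.069  0.033]
pinion_a 0.58 [135. 260.] [ 0.459 -0.097  0.069]
pinion_a 0.54 [ 90. 271.] [ 0.448 -0.192  0.065]
```

View pics/w1.png

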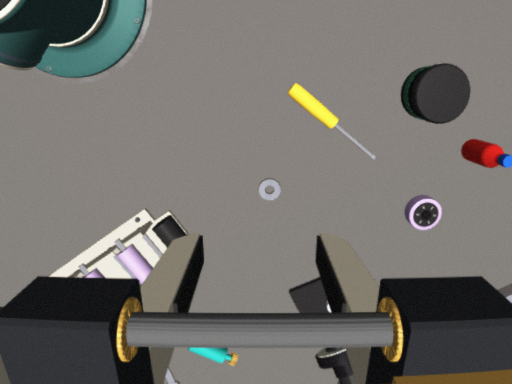

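The wrist picture shows the unit at lower left and the stand half hidden behind the gripper (330,360). The wrist camera sits on the tool's +x side looking toward -x. So I'll work at yaw about 180, which keeps it away from the inspection camera. I'll turn now and rise to see the camera between the fingers.

```bash
python3 -m handwheel '[[0.3,-0.3,-0.2,-0.5,-0.07],[0.3,-0.3,-0.2,-0.9,-0.14],[0.3,-0.3,-0.2,-0.9,-0.2],[0.3,-0.3,-0.2,-0.9,-0.2]]'
python3 - <<'E'
from h import *
import pickle
np.set_printoptions(precision=3,suppress=True)
p=grab_frame('wrist');D=pickle.load(open('D.pkl','rb'));D['w2']=p;pickle.dump(D,open('D.pkl','wb'))
save(p,'w2')
for d in nets.find_in('camera_stand',p)[:4]: print(round(d['conf'],2),np.round(d['location']),pt(p,d['location']))
# crops of scene/top around the camera
a=cv2.imread('pics/w2.png');b=cv2.imread('pics/scene0.png')[170:260,240:330];c=cv2.imread('pics/top0.png')[125:190,185:240]
o=np.zeros((384+216,800,3),np.uint8);o[:384,:512]=a;b=cv2.resize(b,(288,288));o[:288,512:]=b;c=cv2.resize(c,(253,300));o[296:596,530:783]=c;cv2.imwrite('pics/m2.png',o)
for n in('scene','top','w2'):
    P=cloud(D[n]);m=(P[...,2]>.2)&(P[...,2]<.45)&(P[...,0]>.4)&(P[...,0]<.85)&(abs(P[...,1]-.16)<.12)
    Q=P[m];print(n,len(Q),Q.min(0) if len(Q) else '',Q.max(0) if len(Q) else '')
    for z0 in np.arange(.2,.45,.03):
        q=Q[(Q[:,2]>z0)&(Q[:,2]<z0+.03)]
        if len(q)>3: print(' ',round(z0,2),len(q),q[:,:2].mean(0),q[:,:2].min(0),q[:,:2].max(0))
E
```

```text
t: 2.65
tool_pos: [0.3698, 0.1721, 0.5598]
orientation: [180.0, 0.0, -179.4]
wrist_force: [-0.1, 0.2, -1.7]
finger_gap: 0.0604
grip_force: 0.0
scene 1685 [0.597 0.169 0.201] [0.754 0.263 0.424]
  0.2 66 [0.739 0.207] [0.729 0.198] [0.745 0.213]
  0.23 102 [0.699 0.21 ] [0.62  0.193] [0.745 0.229]
  0.26 251 [0.649 0.215] [0.599 0.169] [0.751 0.233]
  0.29 538 [0.694 0.218] [0.597 0.174] [0.754 0.263]
  0.32 491 [0.707 0.207] [0.651 0.179] [0.753 0.225]
  0.35 83 [0.739 0.207] [0.728 0.195] [0.747 0.213]
  0.38 81 [0.739 0.207] [0.726 0.198] [0.746 0.212]
  0.41 73 [0.736 0.204] [0.724 0.192] [0.746 0.212]
top 716 [0.595 0.165 0.243] [0.75  0.259 0.426]
  0.23 4 [0.633 0.201] [0.629 0.177] [0.636 0.224]
  0.26 95 [0.622 0.192] [0.598 0.165] [0.693 0.229]
  0.29 263 [0.663 0.203] [0.595 0.169] [0.75  0.259]
  0.32 290 [0.689 0.198] [0.647 0.17 ] [0.749 0.223]
  0.35 16 [0.723 0.198] [0.683 0.189] [0.736 0.21 ]
  0.38 10 [0.725 0.199] [0.722 0.192] [0.731 0.208]
  0.41 38 [0.731 0.201] [0.722 0.192] [0.742 0.213]
w2 1608 [0.597 0.166 0.247] [0.728 0.258 0.342]
  0.23 26 [0.616 0.196] [0.612 0.172] [0.623 0.219]
  0.26 186 [0.605 0.198] [0.598 0.166] [0.615 0.231]
  0.29 385 [0.651 0.195] [0.597 0.17 ] [0.728 0.258]
  0.32 1011 [0.672 0.198] [0.648 0.17 ] [0.705 0.224]
```

View pics/m2.png

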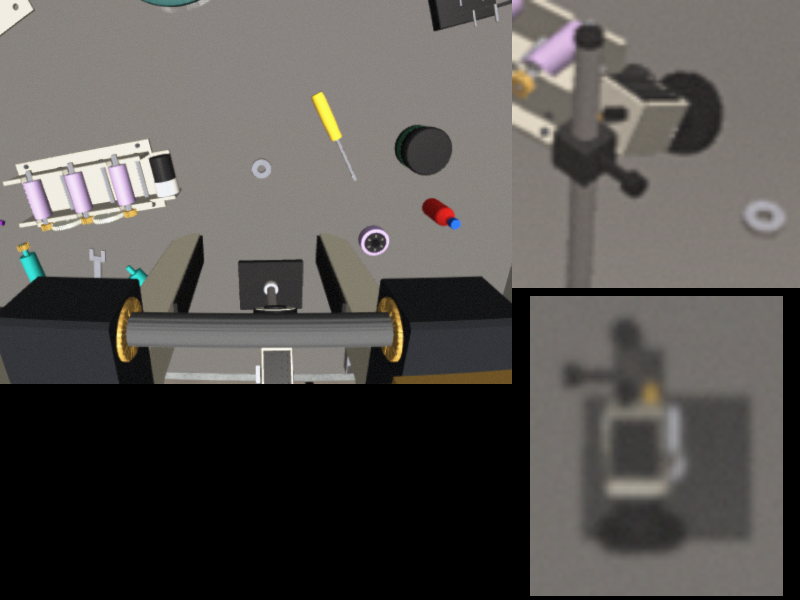

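The inspection camera now shows clearly from above between the fingers (body at 275,360 behind the bar, stand at 270,290), and the scene crop shows body and ring from the side. Next I'll fit its tilt and axis, and measure the unit.

```bash
python3 - <<'E'
from h import *
import pickle
from scipy.optimize import least_squares
np.set_printoptions(precision=4,suppress=True)
D=pickle.load(open('D.pkl','rb'))
# model fit: box 64x46x46 + disc ring r34; look at cross sections: project on x-z
for n in('scene','top','w2'):
    P=cloud(D[n]);F=D[n]['frame'].astype(int)
    m=(P[...,2]>.22)&(P[...,2]<.36)&(P[...,0]>.58)&(P[...,0]<.72)&(abs(P[...,1]-.2)<.05)
    m=cv2.erode(m.astype(np.uint8),np.ones((3,3)))>0
    Q=P[m];C=F[m]
    top=Q[(Q[:,0]>.652)&(Q[:,0]<.69)&(abs(Q[:,1]-.198)<.018)&(Q[:,2]>.31)]
    if len(top)>10:
        c=top.mean(0);u,s,v=np.linalg.svd(top-c);nrm=v[2]*np.sign(v[2,2]);print(n,'top',len(top),c,nrm,'tilt',np.degrees(np.arctan2(-nrm[0],nrm[2])),'rms',s[2]/len(top)**.5)
    rg=Q[Q[:,0]<.632]
    print(n,'ring',len(rg),rg.min(0),rg.max(0))
    for x in np.arange(.595,.72,.006):
        q=Q[(Q[:,0]>x)&(Q[:,0]<x+.006)&(abs(Q[:,1]-.2)<.015)]
        if len(q)>2: print('   x%.3f n%d zmin %.3f zmax %.3f'%(x,len(q),q[:,2].min(),q[:,2].max()))
E
```

```text
scene top 64 [0.6723 0.1998 0.3327] [-0.5188 -0.0295  0.8544] tilt 31.264938513733554 rms 0.0009559403859691689
scene ring 214 [0.6026 0.1747 0.2583] [0.6315 0.2328 0.3023]
   x0.601 n7 zmin 0.296 zmax 0.302
   x0.607 n34 zmin 0.285 zmax 0.302
   x0.613 n29 zmin 0.281 zmax 0.299
   x0.619 n15 zmin 0.262 zmax 0.295
   x0.625 n10 zmin 0.262 zmax 0.298
   x0.631 n17 zmin 0.249 zmax 0.302
   x0.637 n8 zmin 0.247 zmax 0.311
   x0.643 n4 zmin 0.272 zmax 0.319
   x0.649 n4 zmin 0.319 zmax 0.321
   x0.655 n10 zmin 0.322 zmax 0.327
   x0.661 n10 zmin 0.325 zmax 0.330
   x0.667 n9 zmin 0.330 zmax 0.335
   x0.673 n5 zmin 0.332 zmax 0.337
   x0.679 n12 zmin 0.337 zmax 0.341
   x0.685 n14 zmin 0.340 zmax 0.345
   x0.691 n34 zmin 0.335 zmax 0.345
   x0.697 n37 zmin 0.323 zmax 0.343
   x0.703 n24 zmin 0.312 zmax 0.339
   x0.709 n9 zmin 0.319 zmax 0.341
   x0.715 n14 zmin 0.333 zmax 0.342
top top 134 [0.6706 0.1979 0.3308] [-0.5393 -0.0068  0.8421] tilt 32.63646779740721 rms 0.0037044465531629973
top ring 105 [0.5983 0.1673 0.2612] [0.6319 0.2232 0.3062]
   x0.595 n9 zmin 0.290 zmax 0.302
   x0.601 
[... 538 characters left out ...]
10 zmin 0.335 zmax 0.345
   x0.697 n12 zmin 0.326 zmax 0.337
   x0.703 n12 zmin 0.315 zmax 0.345
   x0.709 n11 zmin 0.304 zmax 0.345
   x0.715 n5 zmin 0.305 zmax 0.323
w2 top 778 [0.6706 0.1979 0.3303] [-0.514  -0.03    0.8572] tilt 30.948075704485095 rms 0.001319095742545392
w2 ring 186 [0.5966 0.1678 0.2693] [0.6112 0.2281 0.2959]
   x0.595 n54 zmin 0.286 zmax 0.296
   x0.601 n55 zmin 0.271 zmax 0.286
   x0.643 n13 zmin 0.315 zmax 0.321
   x0.649 n117 zmin 0.313 zmax 0.324
   x0.655 n104 zmin 0.320 zmax 0.328
   x0.661 n111 zmin 0.322 zmax 0.330
   x0.667 n105 zmin 0.326 zmax 0.334
   x0.673 n109 zmin 0.329 zmax 0.339
   x0.679 n104 zmin 0.334 zmax 0.342
   x0.685 n60 zmin 0.336 zmax 0.342
```

```bash
cat > fit.py <<'E'
from h import *
import pickle
from scipy.optimize import least_squares
np.set_printoptions(precision=4,suppress=True)
D=pickle.load(open('D.pkl','rb'))
Q={}
for n in('scene','top','w2'):
    P=cloud(D[n]);m=(P[...,2]>.22)&(P[...,2]<.43)&(P[...,0]>.57)&(P[...,0]<.77)&(abs(P[...,1]-.2)<.06)
    m=cv2.erode(m.astype(np.uint8),np.ones((3,3)))>0;q=P[m];Q[n]=q[np.random.RandomState(0).permutation(len(q))[:400]]
def box(p,h):
    d=abs(p)-h;return np.linalg.norm(np.maximum(d,0),axis=1)+np.minimum(d.max(1),0)
def cyl(r,x,R0,a,b):
    d=np.stack([r-R0,abs(x-(a+b)/2)-(b-a)/2],1);return np.linalg.norm(np.maximum(d,0),axis=1)+np.minimum(d.max(1),0)
def sd(q,v,th):
    mx,my,ps,cz,t=v;c,s=np.cos(ps),np.sin(ps)
    w=q-[mx,my,0];L=np.stack([c*w[:,0]+s*w[:,1],-s*w[:,0]+c*w[:,1],w[:,2]],1)
    mast=cyl(np.hypot(L[:,0],L[:,1]),L[:,2],.01,0,.42)
    B=L-[-.055,0,cz];ct,st=np.cos(t),np.sin(t)
    b=np.stack([ct*B[:,0]+st*B[:,2],B[:,1],-st*B[:,0]+ct*B[:,2]],1)
    bx=box(b,[.032,.023,.023]);r=np.hypot(b[:,1],b[:,2])
    rg=cyl(r,b[:,0],.034,-.081,-.081+th);ba=cyl(r,b[:,0],.02,-.081,0)
    return np.min([mast,bx,rg,ba],0)
for use in(('scene','top','w2'),('scene',),('top',),('w2',)):
  for th in(.012,.02):
    f=lambda v:np.concatenate([sd(Q[n],v,th) for n in use])
    r=least_squares(f,[.734,.201,0,.307,.54],loss='cauchy',f_scale=.0015,x_scale=[.01,.01,.1,.01,.1])
    v=r.x;e=abs(f(v));a=np.array([np.cos(v[4])*np.cos(v[2]),np.cos(v[4])*np.sin(v[2]),np.sin(v[4])])
    fo=np.array([v[0]-.055*np.cos(v[2]),v[1]-.055*np.sin(v[2]),v[3]])-.141*a
    print(use,th,v,'cost',r.cost,'med',np.median(e),'focus',fo)
E
python3 fit.py
```

```text
('scene', 'top', 'w2') 0.012 [0.7342 0.2009 0.0237 0.3084 0.5801] cost 0.0015729664866923362 med 0.0016568684050641512 focus [0.5613 0.1968 0.2311]
('scene', 'top', 'w2') 0.02 [0.7329 0.2015 0.0336 0.3074 0.5864] cost 0.0015782959605658347 med 0.0015427651153293934 focus [0.5605 0.1957 0.2294]
('scene',) 0.012 [0.7344 0.2009 0.0216 0.3086 0.5752] cost 0.000603606563413127 med 0.0016353847277366454 focus [0.5611 0.1971 0.2319]
('scene',) 0.02 [0.7327 0.202  0.0443 0.3074 0.5823] cost 0.0005889500454602733 med 0.0014727638429638708 focus [0.5601 0.1944 0.2298]
('top',) 0.012 [0.7327 0.2012 0.0099 0.308  0.591 ] cost 0.0006684936590488042 med 0.0024571174597279206 focus [0.5606 0.1995 0.2295]
('top',) 0.02 [0.7319 0.2013 0.022  0.3074 0.6104] cost 0.0006647578650756283 med 0.002317343949347541 focus [0.5614 0.1975 0.2266]
('w2',) 0.012 [0.7356 0.199  0.0381 0.3092 0.557 ] cost 0.00024215957500600365 med 0.0010162263630240365 focus [0.561  0.1924 0.2347]
('w2',) 0.02 [0.7356 0.199  0.0381 0.3092 0.557 ] cost 0.00024215957500600365 med 0.0010162263630240365 focus [0.561  0.1924 0.2347]
```

```bash
for k in 1; do
python3 -m handwheel '[[0.3,-0.1,-0.45,0.2,0],[0.3,-0.15,-0.9,0.4,0]]'
python3 -m handwheel '[[0.3,-0.1,-0.45,0.2,0],[0.3,-0.15,-0.9,0.4,0]]'
python3 -m handwheel '[[0.3,-0.1,-0.45,0.2,0],[0.3,-0.15,-0.9,0.4,0]]'
python3 -m handwheel '[[0.3,-0.1,-0.45,0.2,0],[0.3,-0.15,-0.9,0.4,0],[0.3,-0.15,-0.9,0.4,0],[0.3,-0.15,-0.9,0.4,0]]'; done | grep -E "^t:|tool_pos"
cat > unit.py <<'E'
from h import *
import sys
np.set_printoptions(precision=4,suppress=True)
def rollers(p,verbose=True):
    P=cloud(p);hsv=cv2.cvtColor(p['frame'],cv2.COLOR_RGB2HSV)
    m=(hsv[...,0]>125)&(hsv[...,0]<165)&(hsv[...,1]>25)&(hsv[...,2]>110)&(P[...,2]>.03)&(P[...,2]<.12)
    m=cv2.morphologyEx(m.astype(np.uint8),cv2.MORPH_OPEN,np.ones((3,3)));n,l,st,_=cv2.connectedComponentsWithStats(m)
    out=[]
    for i in range(1,n):
        if st[i,4]<150: continue
        q=P[l==i];q=q[np.isfinite(q).all(1)];z=np.percentile(q[:,2],95)
        xy=q[:,:2].astype(np.float32);r=cv2.minAreaRect((xy*1000).astype(np.float32))
        c=xy.mean(0);u,s,v=np.linalg.svd(xy-c,full_matrices=False);d=v[0]*np.sign(v[0,0])
        out.append((c,z,np.degrees(np.arctan2(d[1],d[0]))))
        if verbose: print('roller',st[i],'mean',c,'z95',z,'yaw',out[-1][2],'rect',np.array(r[0])/1000,r[1],r[2])
    return out
if __name__=='__main__':
    p=grab_frame('wrist');save(p,sys.argv[1]);rollers(p);print(status.get_state()['tool_pos'],status.get_state()['orientation'])
    for l in('feed_unit','roller_a','pinion_a'):
        for d in nets.find_in(l,p)[:4]: print(l,round(d['conf'],2),np.round(d['location']),pt(p,d['location']))
E
python3 unit.py w3
```

```text
t: 2.95
tool_pos: [0.3853, 0.0817, 0.5176]
t: 3.15
tool_pos: [0.4006, -0.0095, 0.4774]
t: 3.35
tool_pos: [0.4162, -0.0996, 0.4374]
t: 3.75
tool_pos: [0.4318, -0.1882, 0.398]
roller [ 300  149   29   56 1235] mean [ 0.4746 -0.1073] z95 0.073727614644129 yaw 10.180094 rect [ 0.4776 -0.1053] (85.12872314453125, 34.63621520996094) 10.452903747558594
roller [ 236  160   31   56 1188] mean [ 0.4907 -0.1987] z95 0.07370990777381803 yaw 9.474894 rect [ 0.4966 -0.1984] (89.29405212402344, 34.527503967285156) 10.203150749206543
roller [ 174  171   33   55 1201] mean [ 0.5073 -0.2901] z95 0.07356693725252678 yaw 9.528905 rect [ 0.5111 -0.2919] (87.78945922851562, 42.280029296875) 2.561326503753662
roller [ 63 219  47  18 590] mean [ 0.5713 -0.4789] z95 0.03642815174131907 yaw 82.06701 rect [ 0.5723 -0.4791] (79.86578369140625, 25.035383224487305) 82.3785629272461
[ 0.432  -0.1875  0.3992] [ 179.9595   -0.0516 -179.7067]
feed_unit 0.73 [272. 172.] [ 0.4815 -0.1661  0.0075]
roller_a 0.96 [316. 179.] [ 0.4764 -0.1051  0.0733]
roller_a 0.88 [ 87. 225.] [ 0.5667 -0.4749  0.0342]
roller_a 0.73 [252. 188.] [ 0.4897 -0.1984  0.072 ]
roller_a 0.61 [307. 300.] [ 0.708  -0.1031  0.0332]
pinion_a 0.97 [303. 301.] [ 0.7102 -0.1089  0.0353]
pinion_a 0.77 [189. 194.] [ 0.5001 -0.291   0.072 ]
pinion_a 0.77 [150. 263.] [ 0.6378 -0.3758  0.0286]
pinion_a 0.69 [313. 178.] [ 0.4757 -0.1088  0.0719]
```

View pics/w3.png

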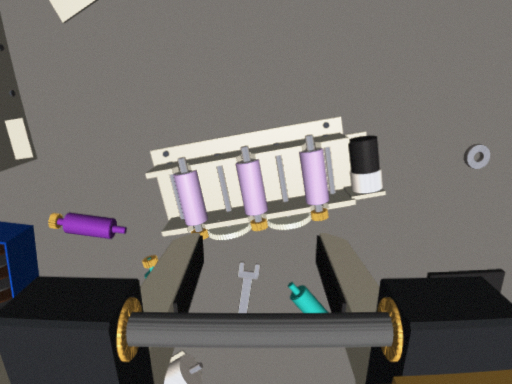

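The unit lies at centre-left of the picture at yaw about 10°. The lilac rollers are at (316,179), (252,188) and (190,197), all three with pinions at the bottom (+x) side. I'll move over the nearest roller, align the yaw, and measure it from this second place.

```bash
python3 -m handwheel '[[0.3,-0.2,0.4,0.4,-0.07],[0.3,-0.44,0.8,0.9,-0.082],[0.3,-0.44,0.8,1.0,-0.082],[0.3,-0.44,0.8,1.0,-0.082]]' | grep -E "^t:|tool_pos|orient"
python3 - <<'E'
from unit import *
p=grab_frame('wrist');rollers(p)
P=cloud(p)
# plate tops: points with z .060-.072, non lilac -> unit frame
th=np.radians(10);d=np.array([np.cos(th),np.sin(th)]);n=np.array([-d[1],d[0]]);c=np.array([.493,-.1985])
hsv=cv2.cvtColor(p['frame'],cv2.COLOR_RGB2HSV)
for zlo,zhi in((.063,.072),):
    m=(P[...,2]>zlo)&(P[...,2]<zhi)&(hsv[...,1]<40)
    q=P[m][:,:2]-c;u=q@d;v=q@n
    h,e=np.histogram(u,bins=np.arange(-.08,.081,.004));print([(round(a*1000),k) for a,k in zip(e,h) if k])
    for lo,hi in((-.055,-.038),(.038,.056)):
        w=(u>lo)&(u<hi)&(abs(v)<.15)
        if w.sum()>20: print('plate',np.median(u[w]),np.polyfit(v[w],u[w],1),w.sum())
E
```

```text
t: 4.35
tool_pos: [0.4753, -0.1049, 0.296]
orientation: [179.9, -0.2, -169.6]
roller [  80  128   35   70 1934] mean [ 0.5067 -0.2885] z95 0.07353954718787617 yaw 9.577352 rect [ 0.5104 -0.2915] (84.30000305175781, 34.30963134765625) 8.424724578857422
roller [ 161  128   32   70 2002] mean [ 0.4902 -0.1968] z95 0.07354919167681195 yaw 9.637759 rect [ 0.494  -0.1982] (83.8592529296875, 33.421546936035156) 9.332005500793457
roller [ 244  128   30   71 2019] mean [ 0.4744 -0.1059] z95 0.07355874807970147 yaw 9.762629 rect [ 0.4776 -0.1051] (85.10045623779297, 33.4293212890625) 9.569031715393066
[(-56, np.int64(22)), (-52, np.int64(769)), (-48, np.int64(733)), (-44, np.int64(103)), (-40, np.int64(11)), (-36, np.int64(21)), (-32, np.int64(21)), (-28, np.int64(20)), (-24, np.int64(14)), (-20, np.int64(17)), (-16, np.int64(28)), (-12, np.int64(10)), (-8, np.int64(8)), (-4, np.int64(12)), (0, np.int64(14)), (4, np.int64(10)), (8, np.int64(11)), (12, np.int64(7)), (16, np.int64(13)), (20, np.int64(7)), (24, np.int64(5)), (28, np.int64(1)), (32, np.int64(2)), (36, np.int64(19)), (40, np.int64(531)), (44, np.int64(635)), (48, np.int64(370)), (56, np.int64(282)), (60, np.int64(45)), (64, np.int64(17))]
plate -0.047779795555982454 [-0.0033 -0.0477] 1624
plate 0.045471030997712984 [-0.0046  0.0456] 1512
```

```bash
cat > wf.py <<'E'
from h import *
a=[]
for _ in range(6):
    grab_frame('wrist');a.append(status.get_state()['wrist_force'])
s=status.get_state();print('F',np.mean(a,0).round(2),'sd',np.std(a,0).round(2),'t',s['t'].round(2),'tcp',s['tool_pos'].round(4),s['orientation'].round(2),'gap',s['finger_gap'].round(4),'grip',s['grip_force'].round(1))
E
{ python3 -m handwheel '[[0.3,0,-0.02,0.4,0.004],[0.3,0,-0.02,0.8,0.004],[0.3,0,-0.02,1,0.004]]'
python3 -m handwheel '[[0.3,0,0,0.4,0],[0.3,0,0,0.8,0],[0.3,0,0,0.8,0]]'; } | grep -E "^t:|tool_pos"
python3 wf.py
python3 -m handwheel '[[0.3,0,0,0.35,0],[0.3,0,0,0.69,0],[0.3,0,0,0.69,0],[0.3,0,0,0.69,0]]'
python3 wf.py
```

```text
t: 4.7
tool_pos: [0.4754, -0.1101, 0.1988]
t: 5.0
tool_pos: [0.4744, -0.1098, 0.1171]
t: 5.7
tool_pos: [0.4763, -0.1099, 0.0522]
orientation: [-180.0, 0.0, -170.2]
wrist_force: [-0.8, 1.1, -0.0]
finger_gap: 0.0602
grip_force: 0.0Traceback (most recent call last):
  File "wf.py", line 5, in <module>
    s=status.get_state();print('F',np.mean(a,0).round(2),'sd',np.std(a,0).round(2),'t',s['t'].round(2),'tcp',s['tool_pos'].round(4),s['orientation'].round(2),'gap',s['finger_gap'].round(4),'grip',s['grip_force'].round(1))
                                                                                       ^^^^^^^^^^^^
AttributeError: 'float' object has no attribute 'round'
Traceback (most recent call last):
  File "wf.py", line 5, in <module>
    s=status.get_state();print('F',np.mean(a,0).round(2),'sd',np.std(a,0).round(2),'t',s['t'].round(2),'tcp',s['tool_pos'].round(4),s['orientation'].round(2),'gap',s['finger_gap'].round(4),'grip',s['grip_force'].round(1))
                                                                                       ^^^^^^^^^^^^
AttributeError: 'float' object has no attribute 'round'
```

```bash
sed -i "s/s\['t'\].round(2)/round(s['t'],2)/;s/s\['finger_gap'\].round(4)/round(float(s['finger_gap']),4)/;s/s\['grip_force'\].round(1)/round(float(s['grip_force']),1)/" wf.py
python3 -m handwheel '[[0.3,0,0.042,0,0],[0.3,0,0.042,0,0]]' >/dev/null
python3 wf.py
python3 -m handwheel '[[-0.5,0,0,0,0],[-0.5,0,0,0,0],[-0.5,0,0,0,0],[-0.5,0,0,0,0],[-0.5,0,0,0,0],[-0.5,0,0,0,0]]' 25
python3 wf.py
```

```text
F [-0.16  0.44  0.28] sd [0.55 0.51 0.39] t 6.5 tcp [ 0.4751 -0.1056  0.0506] [ 1.8000e+02 -1.0000e-02 -1.7023e+02] gap 0.0604 grip 0.0
t: 7.1
tool_pos: [0.4751, -0.1057, 0.0506]
orientation: [-180.0, -0.0, -170.2]
wrist_force: [0.3, 0.1, -0.9]
finger_gap: 0.0342
grip_force: 25.0
F [ 0.12 -0.13 -0.15] sd [0.49 0.38 0.41] t 7.4 tcp [ 0.4751 -0.1057  0.0507] [-180.     -0.   -170.23] gap 0.0343 grip 25.0
```

Gripped without side load. Now lift 26 mm, weigh, and set it back.

```bash
python3 -m handwheel '[[-0.5,0,0,-0.1,0],[-0.5,0,0,-0.2,0],[-0.5,0,0,-0.26,0],[-0.5,0,0,-0.26,0],[-0.5,0,0,-0.26,0]]' >/dev/null
python3 wf.py
```

```text
F [-0.04  0.33 -2.01] sd [0.44 0.22 0.26] t 8.2 tcp [ 0.475  -0.1056  0.0764] [ 1.7999e+02 -3.0000e-02 -1.7024e+02] gap 0.0345 grip 25.0
```

Roller A weighs about 2 N, so it's hollow. I'll seat it again and go to the middle one.

```bash
python3 -m handwheel '[[-0.5,0,0,0.1,0],[-0.5,0,0,0.2,0],[-0.5,0,0,0.255,0],[-0.5,0,0,0.255,0],[-0.5,0,0,0.255,0]]' >/dev/null
python3 wf.py
python3 -m handwheel '[[0.3,0,0,0,0],[0.3,0,0,0,0],[0.3,0,0,0,0],[0.3,0,0,-0.3,0],[0.3,0,0,-0.6,0],[0.3,0,0,-0.7,0],[0.3,0,-0.4,-0.7,0],[0.3,0,-0.94,-0.7,0]]' >/dev/null
python3 -m handwheel '[[0.3,0,0,0,0],[0.3,0,0,0,0],[0.3,0,0,0.2,0],[0.3,0,0,0.5,0],[0.3,0,0,0.69,0],[0.3,0,0,0.69,0],[0.3,0,0,0.69,0]]' 
python3 wf.py
python3 - <<'E'
from unit import *
p=grab_frame('wrist');save(p,'w4');rollers(p)
E
```

```text
F [-0.16  0.18 -2.01] sd [0.73 0.33 0.32] t 9.0 tcp [ 0.4751 -0.1056  0.0511] [-180.     -0.   -170.23] gap 0.0344 grip 25.0
t: 10.5
tool_pos: [0.4905, -0.1936, 0.0526]
orientation: [180.0, -0.0, -170.2]
wrist_force: [-0.3, -0.2, 0.2]
finger_gap: 0.0607
grip_force: 0.0
F [-0.41  0.03  0.17] sd [0.37 0.22 0.42] t 10.8 tcp [ 0.4907 -0.1944  0.053 ] [-1.7996e+02  6.0000e-02 -1.7023e+02] gap 0.0604 grip 0.0
roller [ 411  189   79   89 5301] mean [ 0.4567 -0.1134] z95 0.07345245977068174 yaw 6.6970882 rect [ 0.4583 -0.1087] (45.49795150756836, 32.254173278808594) 9.45607852935791
roller [  10  191   82   90 5409] mean [ 0.488  -0.2908] z95 0.07334879186304893 yaw 11.543459 rect [ 0.4919 -0.2949] (45.311309814453125, 33.28322982788086) 10.76731014251709
roller [ 213  190   72  123 8094] mean [ 0.4803 -0.2009] z95 0.07348519872991036 yaw 9.789537 rect [ 0.4841 -0.2005] (63.903717041015625, 32.5031623840332) 9.629438400268555
```

```bash
python3 -m handwheel '[[0.3,0,-0.042,0.02,0],[0.3,0,-0.042,0.02,0],[0.3,0,-0.042,0.02,0]]' >/dev/null
python3 wf.py
python3 -m handwheel '[[-0.5,0,0,0,0],[-0.5,0,0,0,0],[-0.5,0,0,0,0],[-0.5,0,0,0,0],[-0.5,0,0,0,0]]' 25 >/dev/null
python3 wf.py
python3 -m handwheel '[[-0.5,0,0,-0.1,0],[-0.5,0,0,-0.2,0],[-0.5,0,0,-0.26,0],[-0.5,0,0,-0.26,0],[-0.5,0,0,-0.26,0]]' >/dev/null
python3 wf.py
```

```text
F [-0.06  0.09 -0.23] sd [0.41 0.48 0.22] t 11.45 tcp [ 0.4911 -0.1985  0.0501] [-180.     -0.   -170.23] gap 0.0602 grip 0.0
F [ 0.19 -1.37  0.05] sd [0.52 0.37 0.55] t 12.25 tcp [ 0.4912 -0.1985  0.0502] [-179.99    0.   -170.23] gap 0.0345 grip 25.0
F [ 0.11 -0.18 -1.98] sd [0.57 0.66 0.15] t 13.05 tcp [ 0.491  -0.1984  0.0759] [ 1.7998e+02 -2.0000e-02 -1.7024e+02] gap 0.0342 grip 25.0
```

The middle one is hollow too (2 N), so the third should be the solid one. I'll seat this one, grip the third and weigh it to confirm.

```bash
python3 -m handwheel '[[-0.5,0,0,0.1,0],[-0.5,0,0,0.2,0],[-0.5,0,0,0.258,0],[-0.5,0,0,0.258,0],[-0.5,0,0,0.258,0]]' >/dev/null
python3 -m handwheel '[[0.3,0,0,0,0],[0.3,0,0,0,0],[0.3,0,0,0,0],[0.3,0,0,-0.3,0],[0.3,0,0,-0.6,0],[0.3,0,-0.45,-0.7,0],[0.3,0,-0.9,-0.7,0],[0.3,0,-0.95,-0.7,0]]' >/dev/null
python3 -m handwheel '[[0.3,0,0,0,0],[0.3,0,0,0,0],[0.3,0,0,0.2,0],[0.3,0,0,0.5,0],[0.3,0,0,0.7,0],[0.3,0,0,0.7,0],[0.3,0,0,0.7,0]]' 
python3 wf.py
python3 -m handwheel '[[-0.5,0,0,0,0],[-0.5,0,0,0,0],[-0.5,0,0,0,0],[-0.5,0,0,0,0],[-0.5,0,0,0,0]]' 25 >/dev/null
python3 wf.py
```

```text
t: 15.05
tool_pos: [0.5074, -0.2914, 0.0511]
orientation: [-180.0, 0.0, -170.2]
wrist_force: [0.7, 0.8, 0.3]
finger_gap: 0.0603
grip_force: 0.0
F [ 0.17 -0.33  0.48] sd [0.29 0.39 0.23] t 15.35 tcp [ 0.5076 -0.2922  0.0513] [-1.7995e+02  6.0000e-02 -1.7023e+02] gap 0.0606 grip 0.0
F [ 0.02 -1.88  0.56] sd [0.32 0.28 0.5 ] t 16.15 tcp [ 0.5072 -0.2922  0.0504] [-179.99    0.   -170.24] gap 0.0345 grip 25.0
```

```bash
python3 -m handwheel '[[-0.5,0,0,-0.1,0],[-0.5,0,0,-0.2,0],[-0.5,0,0,-0.26,0],[-0.5,0,0,-0.26,0],[-0.5,0,0,-0.26,0]]' >/dev/null
python3 wf.py
```

```text
F [ 0.23  0.07 -4.69] sd [0.58 0.15 0.38] t 16.95 tcp [ 0.5072 -0.292   0.0761] [ 1.7998e+02 -2.0000e-02 -1.7023e+02] gap 0.0344 grip 25.0
```

4.7 N: the third roller is the solid one. The tool only turns about its vertical axis, so the roller must pitch about 31° within the grip. I'll rest its pinion-side journal on top of the -x plate between the slots, from outside the unit, and lower the grip so the roller pivots pinion-up.

```bash
python3 -m handwheel '[[-0.5,0,0,-0.25,0],[-0.5,0,0,-0.5,0],[-0.5,0.3,0.1,-0.5,0],[-0.5,0.6,0.25,-0.5,0],[-0.5,0.9,0.4,-0.5,0],[-0.5,0.95,0.46,-0.5,0],[-0.5,0.95,0.46,-0.5,0]]' >/dev/null
python3 wf.py
python3 - <<'E'
from h import *
p=grab_frame('scene');save(p,'s5');q=grab_frame('wrist');save(q,'w5')
a=np.zeros((384,800,3),np.uint8);b=cv2.imread('pics/s5.png')[120:220,170:270];a[:288,:288]=cv2.resize(b,(288,288));a[:,288:]=cv2.imread('pics/w5.png');cv2.imwrite('pics/m5.png',a)
E
```

```text
F [-0.35  0.05 -4.84] sd [0.41 0.45 0.56] t 17.95 tcp [ 0.4063 -0.2631  0.1261] [ 1.7998e+02 -2.0000e-02 -1.7022e+02] gap 0.0345 grip 25.0
```

View pics/m5.png

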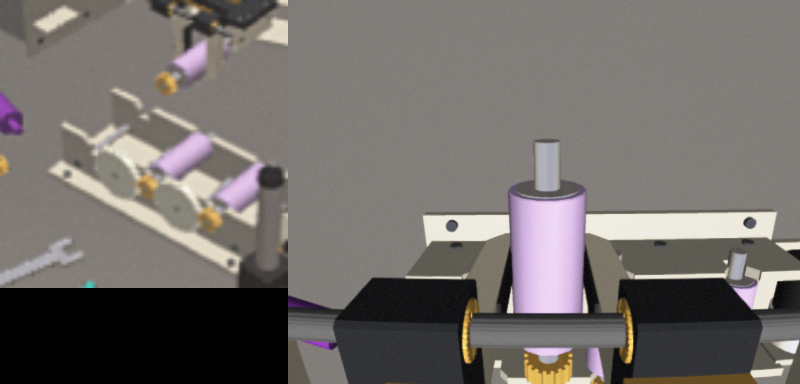

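The roller hangs level in the fingers, its pinion toward the plate and clear of the unit; the two hollow ones are seated. I'll lower to just above the plate, then pivot.

```bash
cat > tilt.py <<'E'
from h import *
def tilt(p=None,quiet=False):
    p=p or grab_frame('wrist');P=cloud(p);s=status.get_state();hsv=cv2.cvtColor(p['frame'],cv2.COLOR_RGB2HSV)
    Tm=R.from_euler('xyz',s['orientation'],degrees=True).as_matrix();L=(P-s['tool_pos'])@Tm  # tool frame
    near=(abs(L[...,1])<.03)&(L[...,0]>-.1)&(L[...,0]<.1)&(abs(L[...,2])<.07)
    m=near&(hsv[...,0]>125)&(hsv[...,0]<165)&(hsv[...,1]>25)&(hsv[...,2]>90)
    m=cv2.erode(m.astype(np.uint8),np.ones((3,3)))>0;q=L[m]
    # cylinder fit radius 18: axis point (0,y0,z0) dir
    from scipy.optimize import least_squares
    def f(v):
        d=np.array([1,v[2],v[3]]);d/=np.linalg.norm(d);w=q-[0,v[0],v[1]];return np.linalg.norm(np.cross(w,d),axis=1)-.018
    r=least_squares(f,[0,-.005,0,0],loss='soft_l1',f_scale=.001);y0,z0,a,b=r.x
    d=np.array([1,a,b]);d/=np.linalg.norm(d);c=np.array([0,y0,z0])
    # roller x = -tool x ; cover tail end (tool +x side) is at s=+40mm from origin
    sv=(q-c)@d; k=near&~((hsv[...,0]>125)&(hsv[...,0]<165)&(hsv[...,1]>25));qj=L[k]
    rad=np.linalg.norm(np.cross(qj-c,d),axis=1);sj=(qj-c)@d;j=(rad<.009)&(sj>.02)
    print('pinion-up tilt deg',np.degrees(np.arctan2(d[2],d[0])).round(2),'yaw off',np.degrees(np.arctan2(d[1],d[0])).round(2),'axis at TCP y,z mm',(c*1e3).round(1),'cover s99 mm',(np.percentile(sv,99.5)*1e3).round(1),'journal s',(np.percentile(sj[j],[1,99])*1e3).round(1) if j.sum()>9 else None,'rms',(abs(f(r.x)).mean()*1e3).round(2),len(q))
    return c,d
if __name__=='__main__': tilt()
E
python3 tilt.py
python3 -m handwheel '[[-0.5,0,0,0.3,0],[-0.5,0,0,0.5,0],[-0.5,0,0,0.55,0],[-0.5,0,0,0.55,0],[-0.5,0,0,0.55,0]]' 15 >/dev/null
python3 wf.py
python3 -m handwheel '[[-0.5,0,0,0.03,0],[-0.5,0,0,0.06,0],[-0.5,0,0,0.09,0],[-0.5,0,0,0.12,0],[-0.5,0,0,0.12,0]]'
python3 wf.py; python3 tilt.py
```

```text
pinion-up tilt deg -0.07 yaw off -0.2 axis at TCP y,z mm [ 0.  -0.  -4.5] cover s99 mm 38.0 journal s [38.2 60. ] rms 0.4 8009
F [ 0.26 -0.47 -4.76] sd [0.59 0.46 0.45] t 18.9 tcp [ 0.406  -0.263   0.0719] [-1.7997e+02  3.0000e-02 -1.7023e+02] gap 0.0342 grip 15.0
t: 19.4
tool_pos: [0.4057, -0.2628, 0.0589]
orientation: [180.0, -0.0, -170.2]
wrist_force: [-0.5, -0.8, -2.6]
finger_gap: 0.0343
grip_force: 15.0
F [-0.88  0.13 -3.29] sd [0.19 0.53 0.38] t 19.7 tcp [ 0.4058 -0.2629  0.0594] [ 1.8000e+02 -1.0000e-02 -1.7024e+02] gap 0.0348 grip 15.0
pinion-up tilt deg 12.79 yaw off 0.15 axis at TCP y,z mm [ 0.   0.  -4.2] cover s99 mm 37.4 journal s [38.5 59.6] rms 0.38 6996
```

The pivot works: 12.8° so far with only about 1.5 N of contact. Continuing.

```bash
python3 -m handwheel '[[-0.5,0,0,0.04,0],[-0.5,0,0,0.08,0],[-0.5,0,0,0.12,0],[-0.5,0,0,0.14,0],[-0.5,0,0,0.14,0]]' >/dev/null
python3 wf.py; python3 tilt.py
```

```text
F [-1.4  -0.31 -3.59] sd [0.34 0.33 0.46] t 20.55 tcp [ 0.4058 -0.2629  0.0454] [ 180.     -0.   -170.23] gap 0.0343 grip 15.0
pinion-up tilt deg 29.1 yaw off 0.2 axis at TCP y,z mm [ 0.   0.  -3.6] cover s99 mm 36.3 journal s [ 41.  110.7] rms 0.42 9475
```

```bash
python3 -m handwheel '[[-0.5,0,0,0.018,0],[-0.5,0,0,0.018,0]]' >/dev/null
python3 -m handwheel '[[-0.5,0,0,0,0],[-0.5,0,0,0,0],[-0.5,0,0,-0.2,0],[-0.5,0,0,-0.4,0],[-0.5,0,0,-0.7,0],[-0.5,0,0,-1,0],[-0.5,0,0,-1,0],[-0.5,0,0,-1,0]]' 45 >/dev/null
python3 wf.py; python3 tilt.py;python3 tilt.py
```

```text
F [ 0.29 -0.3  -4.77] sd [0.61 0.5  0.4 ] t 21.9 tcp [ 0.4055 -0.2627  0.1425] [ 1.7994e+02 -6.0000e-02 -1.7024e+02] gap 0.034 grip 45.0
pinion-up tilt deg 29.83 yaw off 0.15 axis at TCP y,z mm [ 0.   0.1 -3.3] cover s99 mm 36.3 journal s [40.9 59.2] rms 0.43 9317
pinion-up tilt deg 29.81 yaw off 0.19 axis at TCP y,z mm [ 0.   0.  -3.3] cover s99 mm 36.3 journal s [40.9 59.2] rms 0.42 9202
```

```bash
python3 -m handwheel '[[-0.5,0,0,0.4,0],[-0.5,0,0,0.8,0],[-0.5,0,0,0.95,0],[-0.5,0,0,0.95,0],[-0.5,0,0,0.95,0]]' >/dev/null
python3 -m handwheel '[[-0.5,0,0,0.03,0],[-0.5,0,0,0.069,0],[-0.5,0,0,0.069,0],[-0.5,0,0,0.069,0]]' 15 >/dev/null
python3 wf.py
python3 -m handwheel '[[-0.5,0,0,0,0],[-0.5,0,0,0,0],[-0.5,0,0,-0.2,0],[-0.5,0,0,-0.4,0],[-0.5,0,0,-0.7,0],[-0.5,0,0,-1,0],[-0.5,0,0,-1,0],[-0.5,0,0,-1,0]]' 45 >/dev/null
python3 wf.py; python3 tilt.py
```

```text
F [-1.06 -1.7  -2.35] sd [0.45 0.42 0.37] t 23.2 tcp [ 0.4059 -0.263   0.0418] [-1.7998e+02  2.0000e-02 -1.7023e+02] gap 0.0344 grip 15.0
F [-0.1  -0.04 -4.89] sd [0.58 0.29 0.31] t 24.3 tcp [ 0.4055 -0.2627  0.1406] [ 1.7994e+02 -6.0000e-02 -1.7023e+02] gap 0.0342 grip 45.0
pinion-up tilt deg 31.33 yaw off 0.23 axis at TCP y,z mm [ 0.   0.  -3.2] cover s99 mm 36.3 journal s [41.1 59.3] rms 0.43 9324
```

Tilt is now 31.3°. Moving to a waiting point in front of the camera.

```bash
M='x'; { python3 -m handwheel '[[-0.5,-0.04,0.2,-0.1,0],[-0.5,-0.1,0.5,-0.1,0],[-0.5,-0.18,0.85,-0.1,0]]' 45
python3 -m handwheel '[[-0.5,-0.06,0.3,-0.1,0],[-0.5,-0.12,0.6,-0.1,0],[-0.5,-0.18,0.85,-0.1,0]]'
python3 -m handwheel '[[-0.5,-0.06,0.3,-0.1,0],[-0.5,-0.12,0.6,-0.1,0],[-0.5,-0.18,0.85,-0.1,0]]'
python3 -m handwheel '[[-0.5,-0.06,0.3,-0.1,0],[-0.5,-0.12,0.6,-0.1,0],[-0.5,-0.18,0.85,-0.1,0]]'
python3 -m handwheel '[[-0.5,-0.06,0.3,-0.05,0.02],[-0.5,-0.12,0.6,-0.1,0.05],[-0.5,-0.18,0.75,-0.1,0.067],[-0.5,-0.18,0.85,-0.1,0.067],[-0.5,-0.18,0.85,-0.1,0.067],[-0.5,-0.18,0.85,-0.1,0.067]]'; } | grep -E "tool_pos|orient"
python3 wf.py; python3 tilt.py
python3 - <<'E'
from h import *
import pickle
D={}
for n in('scene','top'): D[n]=grab_frame(n);save(D[n],n+'6')
pickle.dump(D,open('D6.pkl','wb'))
o=np.zeros((520,800,3),np.uint8);o[:400,:400]=cv2.resize(cv2.imread('pics/scene6.png')[170:270,240:340],(400,400));o[:400,400:]=cv2.resize(cv2.imread('pics/top6.png')[140:240,170:270],(400,400));cv2.imwrite('pics/m6.png',o)
E
```

```text
tool_pos: [0.4089, -0.1756, 0.1515]
orientation: [180.0, -0.0, -170.3]
tool_pos: [0.4123, -0.0878, 0.1617]
orientation: [-180.0, 0.0, -170.2]
tool_pos: [0.4156, -0.001, 0.1718]
orientation: [180.0, 0.0, -170.2]
tool_pos: [0.4189, 0.0859, 0.1817]
orientation: [180.0, 0.0, -170.2]
tool_pos: [0.4222, 0.1707, 0.1914]
orientation: [-180.0, -0.0, -178.2]
F [ 0.34 -0.15 -4.56] sd [0.35 0.43 0.52] t 26.45 tcp [0.4225 0.1707 0.1917] [ 1.8000e+02  1.0000e-02 -1.7831e+02] gap 0.034 grip 45.0
pinion-up tilt deg 31.33 yaw off 0.21 axis at TCP y,z mm [ 0.  -0.1 -3.5] cover s99 mm 36.2 journal s [41.2 59.4] rms 0.43 9306
```

View pics/m6.png

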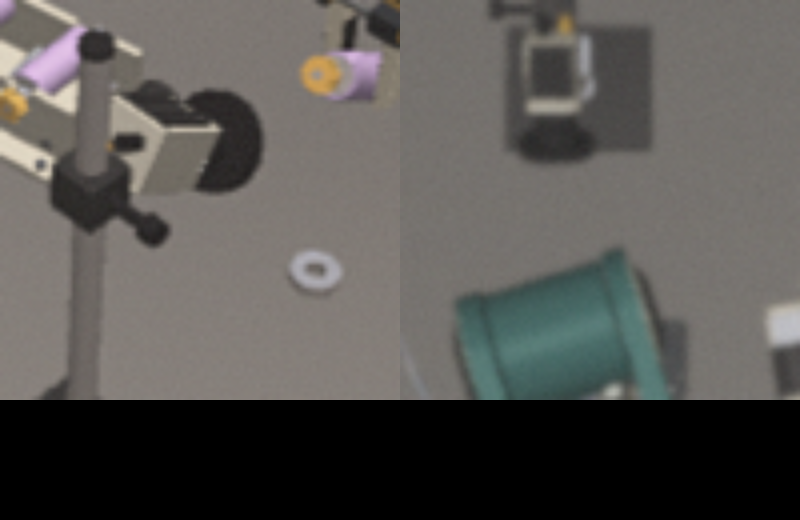

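The scene crop shows the pinion face (322,75) lit and pointing at the lens ring (215,140); the wrist hides the roller from above. I'll refit the camera with tilt bounded, and check the pinion position in the scene camera against kinematics.

```bash
cat > pin.py <<'E'
from h import *
def pinion():
    from tilt import tilt
    c,d=tilt();s=status.get_state();Tm=R.from_euler('xyz',s['orientation'],degrees=True).as_matrix()
    k=s['tool_pos']+Tm@(c+d*(-.0025-.068));ax=-Tm@d
    p=grab_frame('scene');P=cloud(p);hsv=cv2.cvtColor(p['frame'],cv2.COLOR_RGB2HSV)
    m=(hsv[...,0]>8)&(hsv[...,0]<30)&(hsv[...,1]>90)&(hsv[...,2]>90)&(np.linalg.norm(P-k,axis=2)<.035)
    q=P[m];w=(q-k);al=w@ax
    print('kin pinion',k.round(4),'axis',ax.round(3)); 
    if len(q)>8:
        f=q[al>np.percentile(al,60)-.004]
        print('scene n',len(q),'mean',q.mean(0).round(4),'front-half mean',f.mean(0).round(4),'along axis pct',np.percentile(al,[10,50,75,90]).round(4))
    return k,ax
if __name__=='__main__': pinion()
E
python3 pin.py
python3 - <<'E'
import re
src=open('fit.py').read().split("for use in")[0]
exec(src)
D6=pickle.load(open('D6.pkl','rb'))
for n in('scene','top'):
    P=cloud(D6[n]);m=(P[...,2]>.22)&(P[...,2]<.43)&(P[...,0]>.58)&(P[...,0]<.77)&(abs(P[...,1]-.2)<.06)
    m=cv2.erode(m.astype(np.uint8),np.ones((3,3)))>0;q=P[m];Q[n+'6']=q[:400*99:max(1,len(q)//400)]
for use in(('scene','scene6'),('top','top6'),('w2',),('scene','scene6','top','top6','w2')):
    f=lambda v:np.concatenate([sd(Q[n],v,.015) for n in use])
    r=least_squares(f,[.734,.201,0.02,.307,.53],bounds=([.7,.18,-.2,.27,.2],[.76,.22,.2,.33,.551]),loss='cauchy',f_scale=.0015,x_scale=[.01,.01,.1,.01,.1])
    v=r.x;a=np.array([np.cos(v[4])*np.cos(v[2]),np.cos(v[4])*np.sin(v[2]),np.sin(v[4])])
    fo=np.array([v[0]-.055*np.cos(v[2]),v[1]-.055*np.sin(v[2]),v[3]])-.141*a
    print(use,v,r.cost,'focus',fo)
E
```

```text
pinion-up tilt deg 31.35 yaw off 0.19 axis at TCP y,z mm [ 0.  -0.1 -3.5] cover s99 mm 36.2 journal s [41.  59.3] rms 0.43 9237
kin pinion [0.4826 0.1726 0.2318] axis [0.854 0.023 0.52 ]
scene n 60 mean [0.4792 0.174  0.2335] front-half mean [0.4801 0.1737 0.2336] along axis pct [-0.0054 -0.0018 -0.0004  0.0015]
('scene', 'scene6') [0.7338 0.2015 0.0383 0.309  0.551 ] 0.0011885903425528812 focus [0.5588 0.1948 0.2351]
('top', 'top6') [0.7324 0.2008 0.0197 0.3068 0.551 ] 0.0015828822503138023 focus [0.5573 0.1974 0.233 ]
('w2',) [0.7356 0.1994 0.0467 0.3093 0.5479] 0.00024193608966755335 focus [0.5604 0.1912 0.2358]
('scene', 'scene6', 'top', 'top6', 'w2') [0.7337 0.2013 0.0366 0.308  0.551 ] 0.003122510786455234 focus [0.5586 0.1949 0.2342]
```

```bash
python3 -m handwheel '[[-0.5,-0.1,0.1,-0.027,-0.004],[-0.5,-0.25,0.2,-0.027,-0.004],[-0.5,-0.4,0.2,-0.027,-0.004],[-0.5,-0.55,0.2,-0.027,-0.004],[-0.5,-0.68,0.2,-0.027,-0.004],[-0.5,-0.776,0.2,-0.027,-0.004],[-0.5,-0.776,0.2,-0.027,-0.004],[-0.5,-0.776,0.2,-0.027,-0.004]]' 45 >/dev/null
python3 wf.py; python3 pin.py
python3 - <<'E'
from h import *
p=grab_frame('scene');save(p,'scene7')
cv2.imwrite('pics/m7.png',cv2.resize(cv2.imread('pics/scene7.png')[165:265,235:345],(770,600)[:2] if 0 else (660,600),interpolation=cv2.INTER_CUBIC))
# ring centre / tip check: cloud of pinion and unit rollers
from unit import rollers
t=grab_frame('top');rollers(t)
E
```

```text
F [ 0.43 -0.03 -4.65] sd [0.53 0.61 0.27] t 27.8 tcp [0.4991 0.1936 0.1945] [ 1.7999e+02  2.0000e-02 -1.7779e+02] gap 0.0341 grip 45.0
pinion-up tilt deg 31.36 yaw off 0.21 axis at TCP y,z mm [ 0.   0.  -3.5] cover s99 mm 36.3 journal s [41.2 59.4] rms 0.43 9321
kin pinion [0.5593 0.1957 0.2347] axis [0.853 0.03  0.521]
scene n 53 mean [0.5547 0.1994 0.2369] front-half mean [0.5556 0.1986 0.237 ] along axis pct [-0.0065 -0.0025 -0.0004  0.0005]
roller [308 211  10  20 151] mean [ 0.4882 -0.1972] z95 0.07908497880440224 yaw 9.694041 rect [ 0.4898 -0.1975] (79.07099151611328, 31.113704681396484) 10.4676513671875
```

View pics/m7.png

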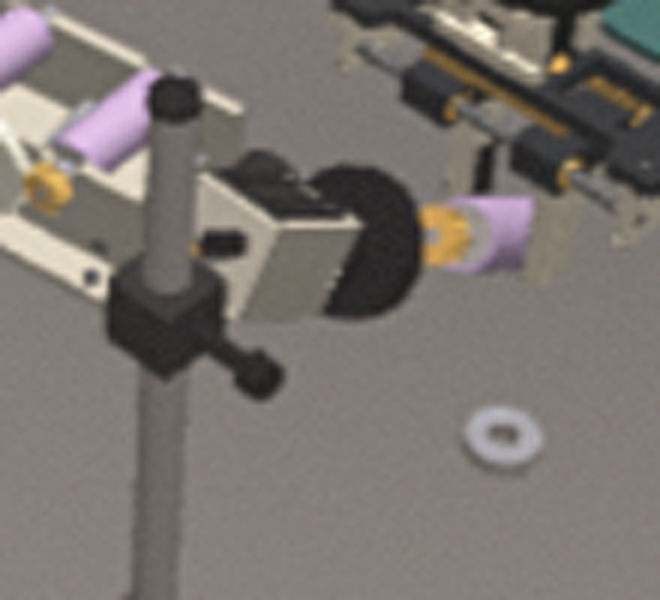

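The pinion (440,235) sits just in front of and partly behind the lens ring (375,240), nothing is touched, and both hollow rollers lie in their saddles at left. Kinematics puts the pinion face within 1 mm of the measured focus point, facing the lens within about 1°. Handing in.

```bash
python3 -c "
from plant import workorder,status
print(status.get_state()['t'],workorder.job_done())"
```

```text
the job is handed in; nothing more can be done
28.0 None
```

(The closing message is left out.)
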